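# Set the demagnetiser to step 4 and start it

## Task

The welded part on the plate is ready to be demagnetised: with a closed fingertip, push the pointer handle of the field-strength selector round to step 4, counting four clicks clockwise from the red off mark, and then press the green start button fully down and let it come up again. Only push the handle, do not grip it or force it, and do not press start before the selector is on step 4. Leave the red emergency stop, the welded part, the pocket gauge, the steel sleeve and the spray can alone.

Things in the scene. Friction and masses are not known exactly. Their poses are not given: they have to be found in the camera images.
- console: the demagnetiser's controller, a fixed cream desk-type box 230 (x) x 360 (y) x 89 mm high with a sloping blue panel; origin at the centre of its underside on the bench, x away from the operator (its low front edge is at -x), y to the operator's left, z up
- panel_mid (a point): centre of the sloping panel, on its surface; point axes: x up the slope, y left, z the panel's normal, leaning 10 degrees towards the operator. On the panel: selector on the left, a flat display (4 mm proud) and two pilot lamps (13 mm proud) in the middle, green start button near on the right, red emergency stop in the far right corner
- selector (a joint): angle of the step selector about the panel's normal: 0 rad at off (handle points to the panel's +y, left), growing clockwise seen from above, a click every 0.5236 rad (30 degrees): step 1 at 0.524, 2 at 1.047, 3 at 1.571 (points up the slope), 4 at 2.094, 5 at 2.618, 6 at 3.142; end stops just beyond off and step 6. Starts on off, step 1 or step 2
- off_mark (a point): the red off mark on the pale dial plate (104 mm across, 2 mm thick) under the handle, 44.5 mm from the turning axis. Black dots, one for each step 1 to 6, growing in size, follow it clockwise every 30 degrees on the same circle
- handle: the selector's black pointer handle: bar 13 mm wide, 50 mm long, white line on top, standing 12 to 38 mm above the panel; pointing end 36 mm, tail 14 mm from the axis. Under it a hub of 17 mm radius (up to 19 mm above the panel) and a skirt of 22.5 mm radius (3 to 9 mm). Origin on the axis 3 mm above the panel; z the panel's normal, y to the pointing end
- selector_axis (a point): top of the handle on the turning axis, 38 mm above the panel. A sprung ball holds each step: pushed about half-way to the next step, the selector snaps into it by itself and runs ahead of the finger. It takes about 0.2 N m, some 7 N at 30 mm from the axis
- handle_tip (a point): the top of the handle's pointing end, 36 mm from the turning axis, 38 mm above the panel
- start_top (a point): centre of the top of the green start button: cap 28 mm across, 22 mm above the panel, in a dark round collar 44 mm across and 12 mm high; pressed along the panel's normal
- start (a joint): travel of the green start button in m: 0 up, 0.006 fully down (about 5 N); it springs back
- estop_top (a point): centre of the top of the red emergency-stop button: cap 40 mm across, 22 mm above the panel, in a yellow round collar 56 mm across and 12 mm high
- estop (a joint): travel of the emergency stop in m: 0 up, 0.006 fully down
- demag: the demagnetising plate, a fixed blue box 270 (x) x 200 (y) x 91 mm high with a brown top, to the right of the controller; origin at the centre of its underside
- weldment: the welded part lying on the demagnetising plate: dark steel bar 55 mm wide and 22 mm thick, 255 mm long with a ring at one end, three tubes 28 mm across rising 50 mm above it, 2.6 kg; origin at the underside of the bar, length along x
- gauge: pocket magnetism gauge, a loose brass disc with a white face, 64 mm across, 14 mm high, lying on the bench left of the controller; origin at the centre of its underside
- sleeve: loose upright bright steel sleeve, 60 mm across, 80 mm high, left of the controller; origin at the centre of its underside
- spraycan: loose upright spray can, 65 mm across, 190 mm high, left of the controller's far corner; origin at the centre of its underside

How it is judged:
By the outcome, as a careful person would: the job done as asked, in the order asked, and still so for the second after the job is handed in, with the robot touching nothing.
It also fails if it takes over 51 s, if anything falls off the work surface, if the arm or the gripper's body presses on something with over 40 N, if the wrist force passes 120 N, or if a joint passes its speed limit or range.

## Robot

A 7-joint arm with a two-finger parallel gripper is mounted at the origin on the work surface. World frame = base frame: x ahead of the robot, y to its left, z up, the work surface at z = 0. Lengths are in m, angles in rad, forces in N, time in s.
With the tool pointing down it reaches from about 0.425 to 1.025 m from the base axis. Payload 9.4 kg.
Tool frame: the origin (TCP) lies at the very end of the fingers, on their centre line; the grasp point (between the pads) lies 19 mm behind it; z points along the fingers, x is the direction in which the jaws open and shut, and the axes are right-handed (so a half turn about z gives the same grasp; the last joint's range is limited). The gripper opens to 93 mm and grips with 3 to 60 N. Pads are 15 mm wide; open, the fingers measure 128 mm over their backs; the gripper's body (75 mm by 188 mm) begins 65 mm behind the grasp point.
Start: joints at [-1.419, 0.599, -0.003, 1.599, 0.002, 0.943, -0.08], TCP at [0.164, 0.706, 0.219] pointing down, gripper open.
Joint ranges: [-2.57, 2.57], [-0.35, 1.97], [-1.29, 1.29], [0.11, 2.56], [-1.05, 4.19], [0.11, 1.86], [-2.63, 2.63]. Speed limits (rad/s): [2.22, 2.22, 3.01, 3.01, 3.14, 3.14, 3.14].

## Interface

Orientations are given as a unit quaternion [x, y, z, w].
In Python, from cell import ctrl, kinematics, observe, vision, job, models gives the robot as it stands. The module is installed in compiled form; this text tells all that it offers. Calls block until the motion is done:
- ctrl.move_ptp(position, orientation): joint-space move of the TCP to a pose.
- ctrl.move_l(position, max_speed=0.15, orientation=None, force_limit=None): straight line of the TCP; orientation=None keeps the orientation; max_speed is the mean speed in m/s. With force_limit (N) it stops when the force on the tool has changed by that much, and returns True; else False.
- ctrl.move_j(angles): joint-space move.
- ctrl.open_jaws() and ctrl.close(squeeze=None): open the fingers fully, or close them until they stop; squeeze is the grip in N (None keeps the last).
- ctrl.pause(seconds).
- kinematics.ik(position, orientation): joint angles nearest the present ones, or None.
- observe(): the state.
- vision.read_camera(name): name is "scene" or "top" or "wrist"; returns a dict with "image" (420x560x3 uint8, red, green, blue), "mtx" (3x3 intrinsics, pixels), "k1" (the pictures are not rectified: a ray, as slopes to the right and down, at radius r is drawn at 1 + k1 r^2 times it, then the intrinsics apply), "rvec" (rotation vector, rad) and "tvec" (3), from world to camera coordinates, as OpenCV has them; the wrist camera has in their place "hand_eye" (4x4, takes a point from camera to tool coordinates, whose origin is the TCP and whose axes are the tool frame's). Camera axes: x right, y down, z forward; pixel columns grow to the right and rows downward; lengths in m; the calibration is good to about 2 mm. A picture is of the moment at which its call begins: read the wrist's pose just before it. There is no depth.
A pose or a line that the arm cannot do raises ctrl.IKError and nothing moves.
- job.close_job(): hands the job in, once; it reports no verdict.
Trained networks look in a picture, given as the dict that the camera call returned (one of the last four; its "shot" number tells which), for a name from the list of things; names that differ only in an ending like _2 or _b are one class to them, and where a whole thing is asked for, a point or a joint stands for the part that bears it (a point fixed in the world has none). Each returns a list of dicts, best first, with "confidence" (0 to 1); they miss things now and then, are a little off and sometimes report something else, mostly with a low value. They report only what shows in the picture. A call takes as long as a camera call.
- models.find_in(picture, target): "bbox" ([left, top, width, height] in pixels, round what is visible of it).
The state is a dict: "clock": time; "q": joint angles; "qd": joint speeds; "tau": joint torques, N m; "tcp_pos": TCP position; "tcp_rot": TCP orientation; "contact_force": force on the tool from outside, world axes, zero at the start; "ft_torque": the same for the moment, N m; "opening": finger opening in m.
Only numpy, scipy, OpenCV 4.12 (cv2) and the standard library are available. Lean on these libraries where they do the work, as an engineer would, in place of code of your own. Each camera call takes 0.05 s, during which the arm holds its last target. There are 200 camera calls.

## Working session

There is one attempt and no reset: what is moved stays moved. The work goes in short steps, each a Python script; the robot and the scene stay as the last script left them, time stands still between calls to the robot, and variables do not carry over. Pictures are saved under pics/ and viewed, about 8 in all and at most 12, crops included, and the job is handed in when it is done.

```bash
mkdir -p pics; ls; python3 - <<'E'
from cell import ctrl, kinematics, observe, vision, job, models
import cv2
s=observe();print(s['clock'],s['tcp_pos'],s['tcp_rot'],s['opening'])
for n in ('scene','top'):
    p=vision.read_camera(n);cv2.imwrite(f'pics/{n}1.png',p['image'][...,::-1])
    print(n,p['mtx'].tolist(),p['k1'],p['rvec'],p['tvec'])
    for t in ('console','selector','handle','off_mark','start_top','estop_top','handle_tip','selector_axis','sleeve','spraycan','gauge','demag'):
        try:
            r=models.find_in(p,t);print(t,[(x['bbox'],round(x['confidence'],2)) for x in r[:2]])
        except Exception as e: print(t,e)
E
```

```text
pics
0.0 [0.16434028 0.70564241 0.21777908] [ 7.83178971e-01  6.21795902e-01 -5.40043703e-04  5.14659017e-04] 0.09331529871808818
scene [[394.79955664939405, 0.0, 272.2558892691083], [0.0, 394.79955664939405, 204.1195143752293], [0.0, 0.0, 1.0]] -0.05086311376856484 [ 1.43834042  1.85844569 -1.02256633] [ 0.14518537 -0.22341886  1.46126713]
console [([192.2, 190.4, 171.5, 88.0], 0.73), ([393.8, 232.9, 12.8, 30.7], 0.36)]
selector [([305.8, 201.9, 18.8, 18.1], 0.5)]
handle [([308.3, 198.0, 19.7, 18.3], 0.81), ([357.1, 211.7, 42.9, 93.0], 0.45)]
off_mark [([207.9, 193.0, 151.4, 40.9], 0.74)]
start_top [([357.2, 207.6, 43.9, 92.3], 0.66), ([252.9, 190.0, 10.9, 8.8], 0.6)]
estop_top [([219.5, 200.0, 14.1, 10.4], 0.66)]
handle_tip [([308.3, 198.8, 15.6, 19.5], 0.68)]
selector_axis [([309.4, 197.4, 13.1, 17.6], 0.69), ([217.6, 202.2, 15.3, 9.1], 0.4)]
sleeve [([394.0, 231.3, 11.5, 33.1], 0.46)]
spraycan [([359.1, 212.3, 39.8, 90.4], 0.89)]
gauge [([77.1, 159.0, 117.9, 77.7], 0.42), ([307.7, 196.4, 15.5, 21.2], 0.34)]
demag [([74.0, 156.1, 118.2, 79.1], 0.78)]
top [[389.8395743068322, 0.0, 
[... 177 characters left out ...]

console [([225.4, 222.2, 18.4, 24.0], 0.67), ([189.8, 172.7, 149.8, 107.2], 0.66)]
selector [([227.5, 221.9, 16.8, 22.7], 0.58), ([390.9, 185.5, 98.9, 119.4], 0.34)]
handle [([226.6, 223.0, 18.5, 20.4], 0.77)]
off_mark [([190.4, 190.5, 146.5, 86.5], 0.65)]
start_top [([296.6, 245.4, 11.7, 8.3], 0.67)]
estop_top [([312.0, 209.8, 19.8, 11.8], 0.52)]
handle_tip [([226.0, 223.5, 21.8, 24.1], 0.56)]
selector_axis [([225.2, 223.9, 20.5, 21.6], 0.81)]
sleeve [([148.6, 214.0, 31.6, 23.5], 0.82)]
spraycan [([147.9, 148.7, 49.0, 47.0], 0.68)]
gauge [([151.8, 258.2, 29.4, 23.0], 0.6), ([191.1, 175.3, 148.3, 105.3], 0.58)]
demag [([388.5, 183.6, 101.3, 120.8], 0.94), ([315.8, 205.5, 12.8, 16.6], 0.71)]
```

```bash
python3 - <<'E'
import cv2
im=cv2.imread('pics/top1.png')[140:320,130:500];cv2.imwrite('pics/topcrop.png',cv2.resize(im,None,fx=2.15,fy=2.15,interpolation=cv2.INTER_CUBIC))
E
```

```text
(no output)
```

View pics/topcrop.png

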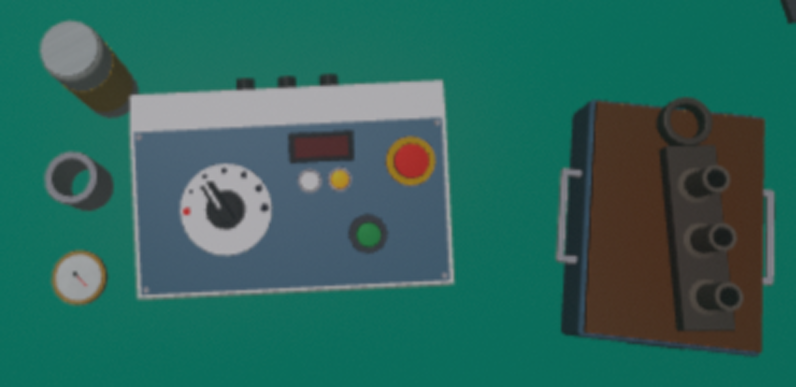

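View pics/scene1.png

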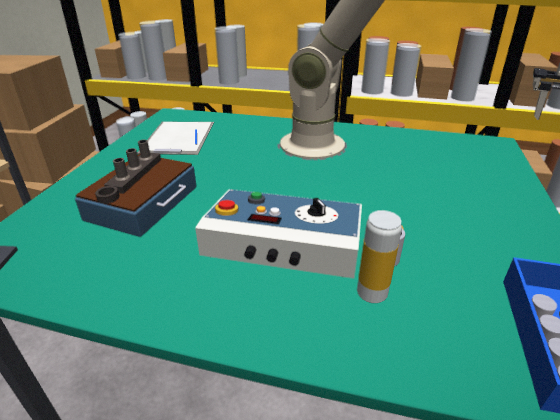

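The top view shows the console with its left edge at crop x≈135. The dial is at crop (226,209), the red off mark at (187,211) on its left, start at (369,234) and the e-stop at (410,160). The handle points up-left, so it's on step 1 or 2 and needs a close look. The can is beyond the far left corner.

```bash
cat > h.py <<'E'
import numpy as np, cv2
from scipy.spatial.transform import Rotation as R
from cell import ctrl, kinematics, observe, vision, job, models
def dist(p): return np.array([p['k1'],0,0,0,0])
def extr(p,s=None):
    """world->camera R,t ; s = state read before a wrist picture"""
    if 'rvec' in p: return cv2.Rodrigues(np.array(p['rvec'],float))[0],np.array(p['tvec'],float).ravel()
    T=np.eye(4);T[:3,:3]=R.from_quat(s['tcp_rot']).as_matrix();T[:3,3]=s['tcp_pos']
    M=np.linalg.inv(T@np.array(p['hand_eye']));return M[:3,:3],M[:3,3]
def ray(p,uv,s=None):
    Rm,t=extr(p,s);u=cv2.undistortPoints(np.array([[uv]],float),p['mtx'],dist(p)).ravel()
    d=Rm.T@np.array([u[0],u[1],1]);return -Rm.T@t,d
def at_z(p,uv,z,s=None):
    o,d=ray(p,uv,s);return o+d*(z-o[2])/d[2]
def project(p,X,s=None):
    Rm,t=extr(p,s);return cv2.projectPoints(np.array(X,float).reshape(-1,1,3),cv2.Rodrigues(Rm)[0],t,p['mtx'],dist(p))[0].reshape(-1,2)
E
python3 - <<'E'
from h import *
p=vision.read_camera('top');c=lambda x,y:(130+x/2.15,140+y/2.15)
for n,uv,z in (('dial',c(226,209),.075),('off',c(187,211),.075),('dot6',c(265,207),.075),('start',c(369,234),.09),('estop',c(410,160),.1),('FL',c(138,298),.04),('FR',c(454,284),.04),('BL',c(130,95),.089),('BR',c(443,81),.089),('cantop',c(72,50),.19),('sleeve',c(70,180),.08),('demag corner',c(596,101),.091)):
    print(n,at_z(p,uv,z).round(3))
print(extr(p)); w=vision.read_camera('wrist');print(np.array(w['hand_eye']).round(3),w['mtx'],w['k1'])
E
```

```text
dial [0.55  0.104 0.075]
off [0.549 0.148 0.075]
dot6 [0.551 0.059 0.075]
start [ 0.517 -0.057  0.09 ]
estop [ 0.598 -0.105  0.1  ]
FL [0.453 0.21  0.04 ]
FR [ 0.462 -0.156  0.04 ]
BL [0.682 0.213 0.089]
BR [ 0.691 -0.147  0.089]
cantop [0.706 0.251 0.19 ]
sleeve [0.586 0.281 0.08 ]
demag corner [ 0.663 -0.32   0.091]
(array([[-0.0195313 , -0.99978085, -0.00753594],
       [-0.98276959,  0.02058352, -0.18368521],
       [ 0.18380007,  0.00381849, -0.98295623]]), array([0.01444269, 0.62177537, 0.92488445]))
[[ 1.     0.001  0.     0.   ]
 [-0.001  0.966  0.259 -0.072]
 [-0.    -0.259  0.966 -0.167]
 [ 0.     0.     0.     1.   ]] [[324.72633162   0.         284.58795416]
 [  0.         324.72633162 208.12758371]
 [  0.           0.           1.        ]] 0.0010936646034282746
```

```bash
cat >> h.py <<'E'
def axes(yaw,tilt=np.radians(10)):
    """console panel axes as columns: up-slope, left, normal"""
    return R.from_euler('ZY',[yaw,-tilt]).as_matrix()
def tool_q(A,spin=0):
    """tool z = -normal, tool x = panel left, tool y = up-slope, spun clockwise seen from above by spin"""
    T=np.column_stack([A[:,1],A[:,0],-A[:,2]])
    return (R.from_rotvec(-spin*A[:,2])*R.from_matrix(T)).as_quat()
E
python3 - <<'E'
from h import *
A=axes(np.radians(1.4));q=tool_q(A)
ctrl.close(10)
ctrl.move_ptp([.53,.025,.22],q)
s=observe();print(s['clock'],s['tcp_pos'],s['opening'],s['q'].round(2) if hasattr(s['q'],'round') else s['q'])
p=vision.read_camera('wrist');cv2.imwrite('pics/w1.png',cv2.resize(p['image'][...,::-1],None,fx=1.42,fy=1.42,interpolation=cv2.INTER_CUBIC))
cv2.imwrite('pics/w1raw.png',p['image'][...,::-1])
import pickle;pickle.dump((p,s),open('w1.pkl','wb'))
for t in ('handle','start_top','off_mark','estop_top'):print(t,[(x['bbox'],round(x['confidence'],2)) for x in models.find_in(p,t)[:2]])
E
```

```text
5.575 [0.53021655 0.02579393 0.21996305] 0.0005637569695528653 [-0.32  0.31  0.19  2.18 -0.08  0.49  1.52]
handle [([342.9, 172.3, 56.0, 64.8], 0.94)]
start_top [([181.3, 146.5, 33.1, 27.1], 0.56)]
off_mark []
estop_top [([494.2, 80.6, 63.9, 65.0], 0.67), ([129.1, 220.0, 44.1, 43.1], 0.6)]
```

View pics/w1.png

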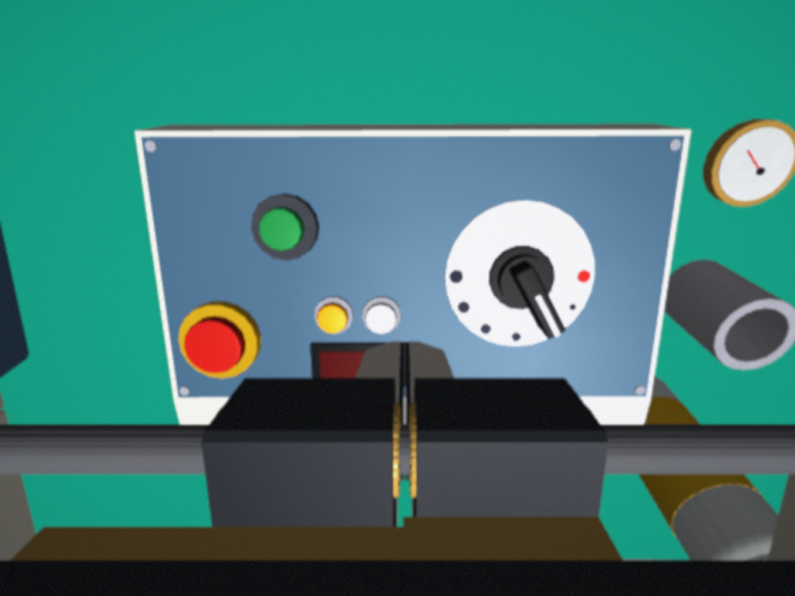

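The wrist view is upside down, with the operator side at the top. At 1.42x the off mark is at (584,276), step 1 at (572,307), and steps 3 to 6 at (516,337), (486,329), (463,307) and (456,277). The handle covers the step 2 dot, so the selector looks to be on step 2. Start is at (281,229).

```bash
python3 - <<'E'
from h import *
import pickle
from scipy.optimize import least_squares
p,s=pickle.load(open('w1.pkl','rb'));im=p['image'].astype(int)
g=im.sum(2)
def cen(x,y,red=False,r=6):
    x,y=x/1.42,y/1.42;X,Y=np.meshgrid(np.arange(560),np.arange(420));m=np.hypot(X-x,Y-y)<r
    w=np.where(m,np.clip((690-g) if not red else im[...,0]-im[...,1]-60,0,None),0)
    w=w*(w>0.3*w.max());return (X*w).sum()/w.sum(),(Y*w).sum()/w.sum()
pts=[(0,584,276),(1,572,307),(3,516,337),(4,486,329),(5,463,307),(6,456,277)]
k=np.array([a for a,_,_ in pts])*np.pi/6
uv=np.array([cen(x,y,a==0) for a,x,y in pts]);print((uv*1.42).round(1).tolist())
def P(c,A,r,a,h): return c+A@np.array([r*np.sin(a),r*np.cos(a),h])   # c on panel surface
def f(v):
    A=axes(v[3]);return (project(p,[P(v[:3],A,.0445,a,.002) for a in k],s)-uv).ravel()
r=least_squares(f,[.55,.104,.07,.02]);c=r.x[:3];A=axes(r.x[3]);print('dial',c.round(4),'yaw',np.degrees(r.x[3]).round(2),'res',r.fun.round(1))
# handle: axis & tip predicted for each step
for n in (0,1,2,3): print(n,(project(p,[P(c,A,0,0,.038),P(c,A,.036,n*np.pi/6,.038)],s)*1.42).round(0).tolist())
def hit(u,h):
    o,d=ray(p,u,s);n=A[:,2];return o+d*(n@(c+n*h-o))/(n@d)
st=hit((281/1.42,229/1.42),.022);es=hit((213/1.42,346/1.42),.022)
print('start',st.round(4),(A.T@(st-c)).round(4),'estop',es.round(4),(A.T@(es-c)).round(4))
for n,u in (('NL',(690,131)),('NR',(137,132)),('FL',(650,397)),('FR',(178,398))): 
    x=hit((u[0]/1.42,u[1]/1.42),0);print(n,x.round(4),(A.T@(x-c)).round(4))
E
```

```text
[[583.3, 275.7], [571.9, 306.3], [515.5, 336.1], [485.0, 328.2], [463.0, 306.5], [455.6, 275.9]]
dial [0.5524 0.1072 0.0727] yaw 1.63 res [ 0. -0. -0.  0. -0. -0.  0.  0.  0. -0. -0.  0.]
0 [[533.0, 288.0], [591.0, 288.0]]
1 [[533.0, 288.0], [581.0, 316.0]]
2 [[533.0, 288.0], [558.0, 336.0]]
3 [[533.0, 288.0], [529.0, 343.0]]
start [ 0.5184 -0.0522  0.0883] [-0.0352 -0.1584  0.022 ] estop [ 0.5978 -0.1018  0.102 ] [ 0.0439 -0.2103  0.022 ]
NL [0.4557 0.2093 0.0562] [-0.0952  0.1048  0.    ]
NR [ 0.4657 -0.1483  0.0562] [-0.0953 -0.253   0.    ]
FL [0.6421 0.2146 0.0891] [ 0.0941  0.1047 -0.    ]
FR [ 0.6523 -0.141   0.0891] [ 0.0942 -0.251  -0.    ]
```

The fit is good:
- The residual is about 0 px, the panel's far edge comes out at z = 0.089, and the width is 0.358.
- The predicted handle tip for step 2, (558,336), matches the picture.

So the selector is on step 2. I'll push two clicks and watch the force for each snap.

```bash
cat >> h.py <<'E'
C=np.array([.5524,.1072,.0727]);A=axes(np.radians(1.63))
def fin(deg,h,r=.030,off=.0065+.0175):
    """TCP pose with the closed finger flush behind a handle standing at deg"""
    a=np.radians(deg);rad=np.array([np.sin(a),np.cos(a),0]);back=np.array([-np.cos(a),np.sin(a),0])
    return C+A@(r*rad+off*back+np.array([0,0,h])),tool_q(A,a-np.pi/2)
E
python3 - <<'E'
from h import *
x,q=fin(40,.065);ctrl.move_ptp(x,q)
x,q=fin(40,.018);hit=ctrl.move_l(x,.06,q,force_limit=6)
f0=np.array(observe()['contact_force']);print('down',hit,observe()['clock'],f0.round(2))
if hit: raise SystemExit
log=[];rel=0;peak=0;d=40
while d<120 and rel<2:
    d+=3;x,q=fin(d,.018);h=ctrl.move_l(x,.03,q,force_limit=25)
    f=A.T@(np.array(observe()['contact_force'])-f0);m=np.hypot(f[0],f[1]);log.append((d,round(m,1),round(f[2],1)))
    if h: print('limit');break
    peak=max(peak,m)
    if peak>3 and m<.4*peak: rel+=1;peak=0;print('release',d)
print(log)
x,q=fin(d-15,.018);ctrl.move_l(x,.05,q)
x,q=fin(d-15,.09);ctrl.move_l(x,.12,q)
s=observe();p=vision.read_camera('wrist');print(s['clock'])
cv2.imwrite('pics/w2.png',cv2.resize(p['image'][...,::-1],None,fx=1.42,fy=1.42))
k=[n*np.pi/6 for n in range(7)]
print('axis',(project(p,[C+A@[0,0,.038]],s)*1.42).round())
print('tips',(project(p,[C+A@[.036*np.sin(a),.036*np.cos(a),.038] for a in k],s)*1.42).round().tolist())
E
```

```text
down False 7.4 [-0.31 -0.28  0.29]
release 79
release 109
[(43, np.float64(1.5), np.float64(-0.9)), (46, np.float64(0.9), np.float64(0.0)), (49, np.float64(0.4), np.float64(-1.0)), (52, np.float64(0.3), np.float64(-0.0)), (55, np.float64(0.5), np.float64(-1.4)), (58, np.float64(0.8), np.float64(0.4)), (61, np.float64(0.6), np.float64(-0.4)), (64, np.float64(0.5), np.float64(-0.8)), (67, np.float64(2.3), np.float64(0.9)), (70, np.float64(4.4), np.float64(0.6)), (73, np.float64(4.7), np.float64(1.4)), (76, np.float64(3.7), np.float64(1.6)), (79, np.float64(1.7), np.float64(-0.9)), (82, np.float64(0.4), np.float64(-0.7)), (85, np.float64(0.6), np.float64(-0.8)), (88, np.float64(0.5), np.float64(-0.0)), (91, np.float64(0.7), np.float64(-0.6)), (94, np.float64(0.7), np.float64(-0.7)), (97, np.float64(1.1), np.float64(-0.3)), (100, np.float64(2.9), np.float64(0.5)), (103, np.float64(7.2), np.float64(0.6)), (106, np.float64(3.8), np.float64(-0.6)), (109, np.float64(0.5), np.float64(-0.5))]
14.3083
axis [[353. 262.]]
tips [[428.0, 257.0], [420.0, 294.0], [395.0, 321.0], [360.0, 333.0], [323.0, 326.0], [293.0, 302.0], [279.0, 267.0]]
```

View pics/w2.png

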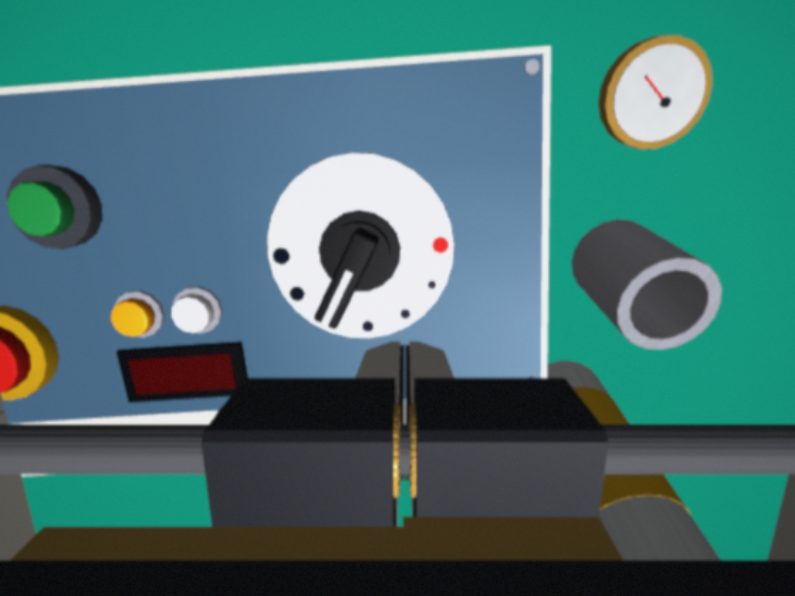

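The picture confirms step 4: the tip is at (325,322) against a predicted (323,326), dots 1 to 3 and 5 to 6 are uncovered, and there were two clean releases. Next I'll press start.

```bash
python3 - <<'E'
from h import *
q=tool_q(A);P=lambda h:C+A@np.array([-.0352,-.1584,h])
ctrl.move_ptp(P(.06),q);ctrl.move_l(P(.026),.08)
f0=np.array(observe()['contact_force']);H=lambda s:((np.array(s['tcp_pos'])-C)@A[:,2]*1e3).round(2)
hit=ctrl.move_l(P(.0125),.015,force_limit=13);s=observe();print('hit',hit,H(s),(A.T@(np.array(s['contact_force'])-f0)).round(1))
ctrl.pause(.3);s=observe();print(H(s),(A.T@(np.array(s['contact_force'])-f0)).round(1))
p=vision.read_camera('wrist');cv2.imwrite('pics/w3.png',p['image'][...,::-1])
ctrl.move_l(P(.03),.04);s=observe();print((A.T@(np.array(s['contact_force'])-f0)).round(1))
ctrl.move_l(P(.15),.15);s=observe();p=vision.read_camera('wrist')
cv2.imwrite('pics/w4.png',cv2.resize(p['image'][...,::-1],None,fx=1.42,fy=1.42));print(s['clock'])
print((project(p,[P(.022)]+[C+A@[.036*np.sin(a),.036*np.cos(a),.038] for a in np.radians([90,120,150])],s)*1.42).round().tolist())
E
```

```text
hit True 15.25 [-0.9  0.4 11. ]
15.27 [-1.4  0.3 10.7]
[-0.5  0.6 -0.2]
18.275
[[403.0, 285.0], [642.0, 396.0], [616.0, 389.0], [598.0, 371.0]]
```

View pics/w4.png

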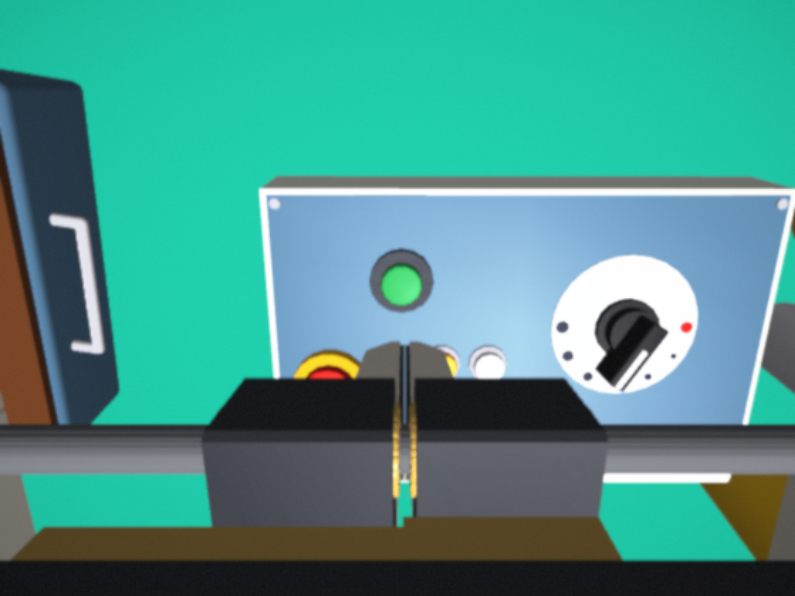

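View pics/w3.png

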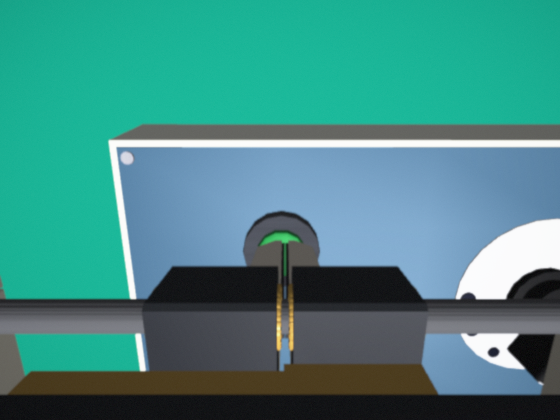

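```bash
python3 -c "
from h import *
job.close_job();print(observe()['clock'])"
```

```text
the job is handed in; nothing more can be done
the job is handed in; nothing more can be done
```

The selector is on step 4, and the start button was pressed once afterwards and came back up. The job is handed in, with the robot's clock at about 18.3 s of the 51 s allowed.

- **Selector:** it started on step 2. I pushed the handle round with the closed fingertip at no more than about 7 N. The force dropped off twice, about 30 degrees apart, which is two clicks. A close-up before pressing start showed the handle tip within about 5 pixels of where step 4 should be, and the picture after the press still shows step 4.
- **Start button:** the fingertip pushed the cap until it met the stop, at 15.3 mm above the panel by my measurement (16 mm expected) and 11 N (about 5 N needed). The last picture shows the cap up, and the fingertip is clear above it.
- **Left alone:** I commanded no contact with the emergency stop, welded part, gauge, sleeve or spray can. The force readings during the push and press showed no unexpected contact. I did not measure their positions again at the end.
- **Disagreement:** the top camera and the wrist camera placed the dial 3–4 mm apart. I used the wrist camera, and the clicks came within a few degrees of where it predicted.

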